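# Push the brass inlay disc into its recess

## Task

With the fingertips, push the loose brass disc across the top of the ash blank until it drops into the empty round recess and lies flat and fully home there, like the disc already set in the other recess. Only push it: do not lift it off the wood or let it fall off the blank. Leave the set disc, the standing bolt, the glue bottle and the screwdriver where they are.

Things in the scene. Friction and masses are not known exactly. Their poses are not given: they have to be found in the camera images.
- disc: The loose brass disc to push: 44 mm diameter, 8 mm thick, about 100 g, lying flat on top of the blank, 75 to 160 mm from the empty recess. Origin at the centre of its underside, z up through the disc.
- seated_disc: An identical brass disc (44 mm diameter, 8 mm thick) already lying in the other recess, its top level with the wood. Origin at the centre of its underside. Leave it.
- blank: Pale ash blank fixed to the bench at any yaw: 220 mm (its x) by 240 mm (its y), flat top 30 mm above the bench. Origin: centre of its underside. Two round recesses, 47 mm diameter, 8 mm deep, in the top at x 40, y 50 mm (empty) and x 40, y -50 mm (filled). The loose disc starts at negative x. Below the top, a 90 mm wide tenon juts 35 mm from the +y end; a 16 mm high dark stop at each x side.
- recess (a point): Centre of the dark-stained floor of the empty recess (47 mm diameter, 8 mm deep, floor 22 mm above the bench, rim 30 mm above it); axes as the blank's.
- bolt: Loose steel bolt standing upright on its round head on the blank: head 22 mm diameter and 9 mm high, shank 10 mm diameter, 50 mm tall in all. Stands near the blank's +x edge, on the filled recess's side. Origin at the centre of its underside. Leave it.
- glue: Yellow glue bottle standing on the bench to one side of the blank, 56 mm diameter, 150 mm tall. Origin at the centre of its underside. Leave it.
- screwdriver: Red-handled screwdriver, 200 mm long, lying on the bench to the other side of the blank, along its own x. Origin under its middle. Leave it.
There are look-alikes about, which are no part of the job. What is shaped like the disc but turquoise or white is not meant.

How it is judged:
At the end, for the whole second after the job is handed in: The loose disc lies at rest in the empty recess: centred within 5 mm of it, its underside within 1.5 mm of the recess floor, tilted less than 0.06 rad; the other disc is still down in its own recess (horizontal distance between disc and recess below 0.005 m and z of disc in the frame of recess below 0.0015 m and angle between disc's own z axis and vertical below 0.06 rad and linear speed of disc below 0.02 m/s and height (world z) of seated_disc below 0.0235 m and distance of seated_disc from where it was at the start of the episode below 0.006 m); the robot touches nothing.
It fails at once if the loose disc is lifted (its underside more than 5 mm above the top of the blank) (height (world z) of disc above 0.035 m).
It fails at once if the loose disc falls off the blank (height (world z) of disc below 0.015 m).
It fails at once if the set disc is moved out of its recess (more than 6 mm) (distance of seated_disc from where it was at the start of the episode above 0.006 m).
It fails at once if the bolt is moved more than 10 mm or tipped more than 0.3 rad (distance of bolt from where it was at the start of the episode above 0.01 m or angle between bolt's own z axis and vertical above 0.3 rad).
It fails at once if the glue bottle or the screwdriver is moved more than 15 mm, or the bottle tipped more than 0.3 rad (distance of any of glue, screwdriver from where it was at the start of the episode above 0.015 m or angle between glue's own z axis and vertical above 0.3 rad).
It also fails if it takes over 38 s, if anything falls off the work surface, if the arm or the gripper's body presses on something with over 40 N, if the wrist force passes 120 N, or if a joint passes its speed limit or range.

## Robot

A 7-joint arm with a two-finger parallel gripper is mounted at the origin on the work surface. World frame = base frame: x ahead of the robot, y to its left, z up, the work surface at z = 0. Lengths are in m, angles in rad, forces in N, time in s.
With the tool pointing down it reaches from about 0.4 to 0.85 m from the base axis. Payload 4.5 kg.
Tool frame: the origin (TCP) lies midway between the tips of the shut fingers; the grasp point (between the pads) lies 19 mm behind it; x points along the fingers, y is the direction in which the jaws open and shut, and the axes are right-handed (so a half turn about x gives the same grasp; the last joint's range is limited). The gripper opens to 85 mm and grips with 20 to 120 N. Pads are 22 mm wide; open, the fingers measure 114 mm over their backs; the gripper's body (76 mm by 85 mm) begins 54 mm behind the grasp point. The pads swing forward as they close: fully open they stand 13 mm farther back than shut.
Start: joints at [-1.176, 0.689, -0.195, 1.565, 0.157, 0.902, -0.215], TCP at [0.221, 0.585, 0.192] pointing down, gripper open.
Joint ranges: [-3.01, 3.01], [-0.46, 2.08], [-1.47, 1.51], [0.13, 2.56], [-1, 4.14], [0.04, 2.09], [-2.66, 2.66]. Speed limits (rad/s): [2.57, 2.57, 3.14, 3.14, 3.14, 3.14, 3.14].

## Interface

Orientations are given as [roll, pitch, yaw] about the fixed x, y, z axes, in that order (R = Rz(yaw) Ry(pitch) Rx(roll)).
In Python, from workcell import readout, snapshot, camera_params, robot, search_frame, place_of gives the robot as it stands. The module is installed in compiled form; this text tells all that it offers.
- The arm moves only by the tool jog_arm, never from a script. Its argument "steps" is a list of rows, each a list of 3 entries, a list of its own where there are three numbers: the shift along the tool's x, y, z in cm, then the turn, a rotation vector about the tool's x, y, z in degrees, then the closure in counts, from 0 (fully open) to 255 (shut). In form: [[[x, y, z], [ax, ay, az], hand], ...]. A call has 1 to 5 rows; each row shifts and turns the pose as measured when the row begins, along the tool's axes as they then stand; what a row does not reach is not made up. A row lasts 1/12 s, in which the tool goes at most 41.7 mm and 7.16 degrees, less where a joint would pass 70% of its speed; a pose out of reach is approached as far as the arm can. A call with a gripper value outside its range is refused whole. The fingers move at their own pace and stop on an object; the grip force is fixed at half the most. Time passes only in rows, so rows that do not move let the fingers close. It gives the time, the measured TCP pose, the force and the opening at its end, in the units of the state.
- readout.get_obs(): the state, without advancing time (a new reading comes with each control period).
- snapshot(name): name is "scene" or "top" or "wrist"; returns the picture (384x512x3 uint8, blue, green, red); there is no depth.
- camera_params(name): a dict with "fx", "fy", "cx", "cy" (pixels), "k1" (the pictures are not rectified: a ray, as slopes to the right and down, at radius r is drawn at 1 + k1 r^2 times it, then the intrinsics apply), "R" (3x3) and "t" (3): a world point X has camera coordinates R X + t. Camera axes: x right, y down, z forward; pixel columns grow to the right and rows downward; lengths in m; the calibration is good to about 2 mm. A picture is of the moment at which its call begins: read the wrist's pose just before it. camera_params takes no time and is no camera call; for the wrist camera it gives the pose at the moment of the call.
- robot.hand_in(): hands the job in, once; it reports no verdict.
Trained networks look in the newest picture that a camera, given by its name, has taken for a name from the list of things; names that differ only in an ending like _2 or _b are one class to them, and where a whole thing is asked for, a point or a joint stands for the part that bears it (a point fixed in the world has none). Each returns a list of dicts, best first, with "conf" (0 to 1); they miss things now and then, are a little off and sometimes report something else, mostly with a low value. They report only what shows in the picture. A call takes as long as a camera call. They do not tell look-alikes from the thing itself.
- search_frame(thing, camera): "extent" ([left, top, right, bottom] in pixels, round what is visible of it).
- place_of(thing, camera): "at" ([column, row] in pixels: a listed point, or the origin of a listed thing).
The state is a dict: "t": time; "q": joint angles; "qvel": joint speeds; "joint_torque": joint torques, N m; "position": TCP position; "tool_rot": TCP orientation; "force": force on the tool from outside, world axes, zero at the start; "ft_torque": the same for the moment, N m; "finger_gap": opening from 0.0 (shut) to 1.0 (fully open).
Only numpy, scipy, OpenCV 4.12 (cv2) and the standard library are available. Lean on these libraries where they do the work, as an engineer would, in place of code of your own. Each camera call takes 0.05 s, during which the arm holds its last target. There are 200 camera calls.

## Working session

There is one attempt and no reset: what is moved stays moved. The work goes in short steps, Python scripts to look and compute and a tool call to move; the robot and the scene stay as the last step left them, time stands still between calls to the robot, and variables do not carry over. Pictures are saved under pics/ and viewed, about 8 in all and at most 12, crops included, and the job is handed in when it is done.

Besides the shell and the picture viewer there is one more tool, called after "Emit:" as name(argument=value, ...) on one line, values as JSON. jog_arm: Moves the arm, as the interface text tells. Its arguments: {"type":"object","properties":{"steps":{"type":"array"}},"required":["steps"]}

```bash
mkdir -p pics; cat > h.py <<'E'
import numpy as np, cv2
from workcell import readout, snapshot, camera_params, robot, search_frame, place_of
def ray(c,uv):
    p=camera_params(c) if isinstance(c,str) else c
    d=np.array([(uv[0]-p['cx'])/p['fx'],(uv[1]-p['cy'])/p['fy']])
    s=d.copy()
    for _ in range(20): s=d/(1+p['k1']*(s@s))
    R=np.array(p['R']);t=np.array(p['t'])
    return -R.T@t, R.T@np.array([*s,1])
def at_z(c,uv,z):
    o,d=ray(c,uv); return (o+d*(z-o[2])/d[2])
def proj(c,X):
    p=camera_params(c) if isinstance(c,str) else c
    x=np.array(p['R'])@np.array(X)+np.array(p['t']); s=x[:2]/x[2]; s=s*(1+p['k1']*(s@s))
    return np.array([p['fx']*s[0]+p['cx'],p['fy']*s[1]+p['cy']])
E
python3 - <<'E'
from h import *
o=readout.get_obs();print({k:np.round(o[k],3) for k in('t','position','tool_rot','finger_gap')})
Z=dict(disc=.03,seated_disc=.022,blank=0,recess=.022,bolt=.03,glue=0,screwdriver=0)
for c in('top','scene'):
    cv2.imwrite(f'pics/{c}0.png',snapshot(c))
    for n,z in Z.items():
        for r in place_of(n,c)[:3]: print(c,n,round(r['conf'],2),np.round(r['at'],1),np.round(at_z(c,r['at'],z),4))
E
```

```text
{'t': np.float64(0.0), 'position': array([0.22 , 0.584, 0.192]), 'tool_rot': array([-1.512,  1.569, -1.872]), 'finger_gap': np.float64(1.001)}
top disc 0.8 [226.8 205.7] [0.6185 0.0701 0.03  ]
top disc 0.68 [209.6 133.5] [0.8021 0.1177 0.03  ]
top disc 0.64 [148.3 209.4] [0.6074 0.2593 0.03  ]
top seated_disc 0.63 [238.  238.9] [0.5393 0.0418 0.022 ]
top blank 0.97 [242.8 216.3] [0.5976 0.0318 0.    ]
top blank 0.44 [235.2 238.7] [0.5418 0.0495 0.    ]
top recess 0.63 [245.8 217.8] [0.5906 0.0238 0.022 ]
top bolt 0.41 [224.7 269.4] [0.4669 0.0713 0.03  ]
top glue 0.72 [392.  228.3] [ 0.5718 -0.3366  0.    ]
top screwdriver 0.91 [123.3 226.9] [0.568  0.3259 0.    ]
scene disc 0.81 [304.  252.5] [0.8396 0.1061 0.03  ]
scene disc 0.57 [269.9 181.2] [0.6239 0.0599 0.03  ]
scene disc 0.48 [338.  178.5] [0.6461 0.2436 0.03  ]
scene seated_disc 0.66 [254.4 158.5] [0.5402 0.0317 0.022 ]
scene seated_disc 0.19 [271.1 180.4] [0.6174 0.0646 0.022 ]
scene blank 0.85 [252.1 178.6] [0.5905 0.0167 0.    ]
scene recess 0.82 [230.3 174.1] [ 0.5793 -0.0419  0.022 ]
scene bolt 0.7 [260.  157.4] [0.5442 0.0467 0.03  ]
scene bolt 0.38 [263.2 136.2] [0.4749 0.0681 0.03  ]
scene glue 0.8 [119.9 195.3] [ 0.583  -0.3475  0.    ]
scene screwdriver 0.69 [355.4 152.3] [0.553  0.3244 0.    ]
```

```bash
python3 -c "
import cv2,numpy as np
a=cv2.imread('pics/top0.png');cv2.imwrite('pics/top0b.png',cv2.resize(a,(800,600),interpolation=cv2.INTER_CUBIC))"
```

```text
(no output)
```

View pics/top0b.png

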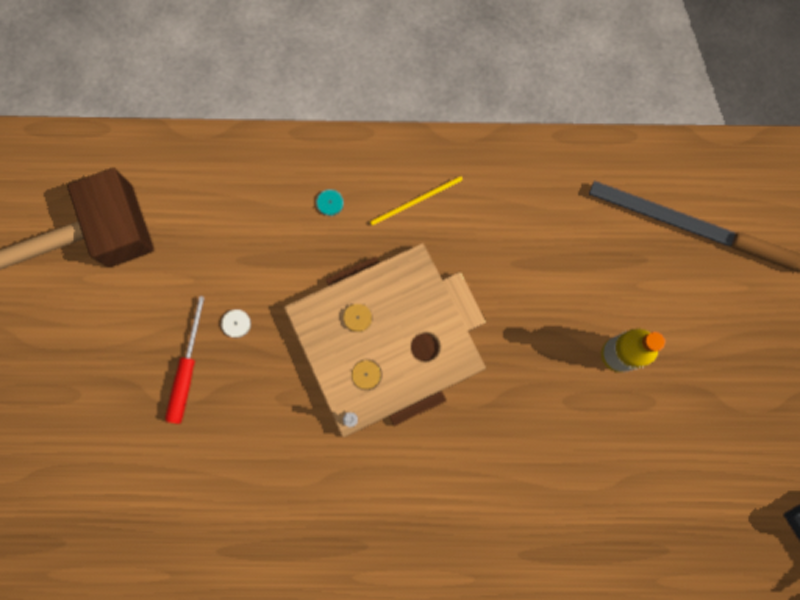

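View pics/scene0.png

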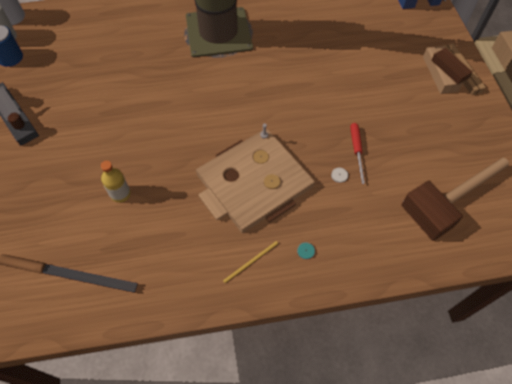

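Both views show the blank with the bolt standing at its near corner. The top view (800 px) has the loose brass disc at (357,318), the set disc at (366,375) and the dark empty recess at (425,346). The turquoise disc (330,202) and white disc (236,323) are decoys. Next I'll refine these positions by colour.

```bash
cat >> h.py <<'E'
def blobs(img,lo,hi,box):
    m=np.zeros(img.shape[:2],np.uint8);x0,y0,x1,y1=box
    m[y0:y1,x0:x1]=cv2.inRange(cv2.cvtColor(img,cv2.COLOR_BGR2HSV),lo,hi)[y0:y1,x0:x1]
    m=cv2.morphologyEx(m,cv2.MORPH_CLOSE,np.ones((3,3),np.uint8))
    n,l,s,c=cv2.connectedComponentsWithStats(m)
    return [(s[i,4],c[i]) for i in range(1,n) if s[i,4]>60]
E
python3 - <<'E'
from h import *
B=dict(top=(190,160,305,275),scene=(200,135,312,222))
for c in B:
    im=cv2.imread(f'pics/{c}0.png');hsv=cv2.cvtColor(im,cv2.COLOR_BGR2HSV)
    pts={'top':[(228,203),(235,240),(272,222),(255,220)],'scene':[(272,181),(261,156),(231,174),(255,170)]}[c]
    for u,v in pts: print(hsv[v+2,u+3])
    for nm,lo,hi in(('brass',(15,125,90),(30,255,255)),('dark',(0,0,0),(179,255,80))):
        for a,p in blobs(im,lo,hi,B[c]): print(c,nm,a,p.round(1),[np.round(at_z(c,p,z)[:2],4) for z in(.022,.03,.038)])
E
```

```text
[ 19 181 200]
[ 19 182 202]
[ 11 171  85]
[ 15 130 214]
top brass 12196 [247.  215.8] [array([0.5956, 0.0211]), array([0.5943, 0.0209]), array([0.5931, 0.0208])]
top dark 79 [225.7 173.4] [array([0.7013, 0.0754]), array([0.6992, 0.0748]), array([0.6972, 0.0742])]
[ 17 136 157]
[ 17 138 157]
[ 10 145  81]
[ 14 108 161]
scene brass 165 [260.3 156.3] [array([0.5356, 0.0493]), array([0.5407, 0.0483]), array([0.5458, 0.0472])]
scene brass 190 [271.8 181.4] [array([0.6207, 0.0658]), array([0.6253, 0.0647]), array([0.6298, 0.0636])]
scene dark 291 [280.  210.8] [array([0.7121, 0.0708]), array([0.7159, 0.0696]), array([0.7198, 0.0684])]
```

```bash
python3 - <<'E'
from h import *
B=dict(top=(200,170,295,262),scene=(215,145,290,195))
S=dict(top=155,scene=124)
for c in B:
    im=cv2.imread(f'pics/{c}0.png')
    for nm,lo,hi in(('brass',(16,S[c],90),(30,255,255)),('dark',(0,0,0),(179,255,120))):
        for a,p in blobs(im,lo,hi,B[c]): print(c,nm,a,p.round(1),[np.round(at_z(c,p,z)[:2],4) for z in(.022,.03,.038)])
p=camera_params('wrist');R=readout.get_obs();print(np.round(p['R'],2).tolist(),np.round(-np.array(p['R']).T@p['t'],3))
from scipy.spatial.transform import Rotation as Ro
print(Ro.from_euler('xyz',R['tool_rot']).as_matrix().round(3).tolist())
E
```

```text
top brass 257 [228.4 203. ] [array([0.6268, 0.0668]), array([0.6253, 0.0663]), array([0.6238, 0.0658])]
top brass 268 [233.9 239.5] [array([0.5378, 0.0516]), array([0.5371, 0.0512]), array([0.5364, 0.0509])]
top dark 213 [216.2 176.5] [array([0.6932, 0.0988]), array([0.6912, 0.098 ]), array([0.6891, 0.0972])]
top dark 259 [271.8 221.7] [array([ 0.5819, -0.0393]), array([ 0.5808, -0.039 ]), array([ 0.5797, -0.0386])]
top dark 134 [203.2 253.3] [array([0.5041, 0.1241]), array([0.5036, 0.1231]), array([0.5032, 0.1221])]
top dark 146 [274.  257.1] [array([ 0.4971, -0.0447]), array([ 0.4967, -0.0443]), array([ 0.4963, -0.0439])]
scene brass 151 [260.3 156.3] [array([0.5358, 0.0492]), array([0.5409, 0.0482]), array([0.546 , 0.0472])]
scene brass 178 [271.5 181. ] [array([0.6195, 0.0654]), array([0.6241, 0.0642]), array([0.6286, 0.0631])]
scene dark 71 [224.7 149.8] [array([ 0.4975, -0.0461]), array([ 0.5029, -0.0464]), array([ 0.5083, -0.0467])]
scene dark 172 [230.4 174.4] [array([ 0.5804, -0.0417]), array([ 0.5852, -0.042 ]), array([ 0.59  , -0.0424])]
[[0.35, 0.94, 0.0], [0.9, -0.34, 0.29], [0.27, -0.1, -0.96]] [0.152 0.611 0.373]
[[-0.0, 0.353, 0.936], [0.0, 0.936, -0.353], [-1.0, 0.0, -0.0]]
```

Emit:
jog_arm(steps=[[[0,-1.7,3.5],[0,0,0],165],[[0,-1.7,3.5],[0,0,0],165],[[0,-1.7,3.5],[0,0,0],165],[[0,-1.7,3.5],[0,0,0],165],[[0,-1.7,3.5],[0,0,0],165]])

```text
t: 1.22
position: [0.3473, 0.4513, 0.1912]
tool_rot: [2.477, 1.558, 2.139]
force: [0.6, 0.9, -0.3]
finger_gap: 0.354
```

Emit:
jog_arm(steps=[[[0,-1.7,3.5],[0,0,0],165],[[0,-1.7,3.5],[0,0,0],165],[[0,-1.7,3.5],[0,0,0],165],[[0,-1.7,3.5],[0,0,0],165],[[0,-1.7,3.5],[0,0,0],165]])

```text
t: 1.63
position: [0.4902, 0.3061, 0.1896]
tool_rot: [2.318, 1.557, 1.982]
force: [-0.7, 0.7, -0.1]
finger_gap: 0.353
```

Emit:
jog_arm(steps=[[[0,0,0],[7,0,0],165],[[0,0,0],[7,0,0],165],[[0,0,0],[7,0,0],165],[[0,0,0],[7,0,0],165],[[0,0,0],[7,0,0],165]])

```text
t: 2.05
position: [0.5035, 0.2887, 0.1893]
tool_rot: [2.42, 1.564, 1.455]
force: [-0.3, -0.2, 0.4]
finger_gap: 0.354
```

Emit:
jog_arm(steps=[[[0,0,0],[7,0,0],165],[[0,0,0],[7,0,0],165],[[0,0,0],[7,0,0],165],[[0,0,0],[7,0,0],165],[[0,0,0],[7,0,0],165]])

```text
t: 2.47
position: [0.5041, 0.2886, 0.1899]
tool_rot: [2.921, 1.563, 1.332]
force: [0.4, 0.7, 0.2]
finger_gap: 0.352
```

Emit:
jog_arm(steps=[[[0,0,0],[7,0,0],165],[[0,0,0],[7,0,0],165],[[0,0,0],[7,0,0],165],[[0,0,0],[1,0,0],165]])

```text
t: 2.8
position: [0.504, 0.2895, 0.1903]
tool_rot: [-3.006, 1.562, 1.293]
force: [-0.4, -0.6, -0.5]
finger_gap: 0.354
```

```bash
cat >> h.py <<'E'
from scipy.spatial.transform import Rotation as Ro
def delta(tgt,u=None):
    o=readout.get_obs();M=Ro.from_euler('xyz',o['tool_rot']).as_matrix()
    print('tcp',np.round(o['position'],4),'shift cm',np.round(M.T@(np.array(tgt)-o['position'])*100,2),'t',o['t'])
    if u is not None:
        z=np.array([*u,0])/np.linalg.norm(u);x=np.array([0,0,-1.]);W=np.c_[x,np.cross(z,x),z]
        print('turn',np.degrees(Ro.from_matrix(M.T@W).as_rotvec()).round(2))
E
python3 - <<'E'
from h import *
delta((.653,.129,.13),(-.388,-.922))
E
```

```text
tcp [0.504  0.2895 0.1903] shift cm [ 5.93 20.1   8.75] t 2.8
turn [-0.9  -0.5   0.06]
```

Emit:
jog_arm(steps=[[[0.4,3.4,1.5],[0,-0.5,0],165],[[0.4,3.4,1.5],[0,0,0],165],[[0.4,3.4,1.5],[0,0,0],165],[[0.4,3.4,1.5],[-0.5,0,0],165],[[0.4,3.4,1.5],[0,0,0],165]])

```text
t: 3.22
position: [0.6284, 0.1655, 0.1686]
tool_rot: [-2.196, 1.559, 2.149]
force: [1.1, 0.7, 0.2]
finger_gap: 0.349
```

Emit:
jog_arm(steps=[[[2,3.2,1.5],[0,0,0],165],[[1,0,0],[0,0,0],165],[[0,0,0],[0,0,0],165]])

```text
t: 3.47
position: [0.6605, 0.1274, 0.1368]
tool_rot: [-2.821, 1.567, 1.519]
force: [-0.5, 1.3, -0.3]
finger_gap: 0.356
```

```bash
python3 - <<'E'
from h import *
delta((.653,.129,.13),(-.388,-.922))
p=camera_params('wrist');im=snapshot('wrist');cv2.imwrite('pics/w1.png',im)
for n,z in dict(disc=.03,recess=.022,seated_disc=.022).items():
    for r in place_of(n,'wrist')[:2]: print(n,round(r['conf'],2),np.round(r['at'],1),np.round(at_z(p,r['at'],z),4))
print(proj(p,(.626,.0645,.038)),proj(p,(.582,-.04,.022)),proj(p,readout.get_obs()['position']))
E
```

```text
tcp [0.6605 0.1274 0.1368] shift cm [ 0.68 -0.76  0.12] t 3.4667
turn [ 1.52 -0.22  0.07]
disc 0.85 [248.5 242.3] [0.6267 0.0662 0.03  ]
disc 0.85 [391.7 131.7] [0.8108 0.1287 0.03  ]
recess 0.94 [246.8 321.7] [ 0.5802 -0.0435  0.022 ]
seated_disc 0.62 [185.2 272.8] [0.5368 0.0522 0.022 ]
[248.28092248 246.98355662] [247.09808683 319.29896006] [254.98636318 219.08449134]
```

View pics/w1.png

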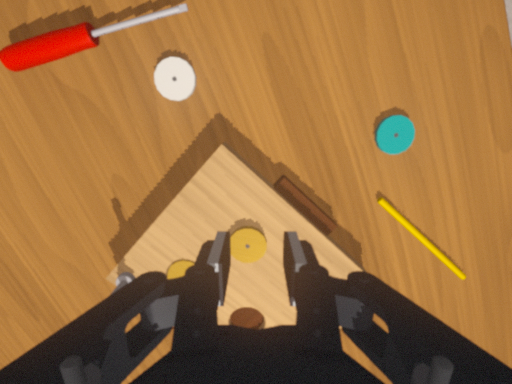

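```bash
python3 - <<'E'
from h import *
delta((.648,.116,.042),(-.389,-.921))
E
```

```text
tcp [0.6606 0.1304 0.1398] shift cm [ 9.77 -0.67  1.86] t 3.6667
turn [ 1.74 -0.37 -0.07]
```

Emit:
jog_arm(steps=[[[0,-0.7,1.8],[1.7,-0.4,0],165],[[3,0,0],[0,0,0],165],[[3,0,0],[0,0,0],165],[[2.5,0,0],[0,0,0],165],[[0,0,0],[0,0,0],165]])

```text
t: 4.08
position: [0.6494, 0.128, 0.0603]
tool_rot: [2.498, 1.556, 0.544]
force: [-0.8, 0.4, -0.3]
finger_gap: 0.354
```

```bash
python3 - <<'E'
from h import *
delta((.648,.116,.042),(-.389,-.921))
E
```

```text
tcp [0.6494 0.128  0.0603] shift cm [1.82 0.3  1.18] t 4.0833
turn [ 0.9  -0.7  -0.51]
```

Emit:
jog_arm(steps=[[[0.5,0.3,1.2],[0.9,-0.7,-0.5],165],[[1,0,0],[0,0,0],165],[[0.5,0,0],[0,0,0],165],[[0,0,0],[0,0,0],165],[[0,0,0],[0,0,0],165]])

```text
t: 4.5
position: [0.65, 0.1193, 0.0443]
tool_rot: [2.337, 1.565, 0.371]
force: [-0.2, 0.2, -0.5]
finger_gap: 0.353
```

```bash
python3 - <<'E'
from h import *
delta((.648,.116,.034),(-.389,-.921))
E
```

```text
tcp [0.65   0.1193 0.0443] shift cm [ 1.03 -0.06  0.38] t 4.5
turn [ 0.26 -0.25 -0.26]
```

Emit:
jog_arm(steps=[[[0.6,0,0],[0,-0.3,-0.3],165],[[0.3,0,0],[0,0,0],165],[[0,0,0],[0,0,0],165]])

```text
t: 4.75
position: [0.6518, 0.1197, 0.0367]
tool_rot: [2.003, 1.569, 0.037]
force: [-0.5, -0.7, -0.3]
finger_gap: 0.353
```

Emit:
jog_arm(steps=[[[0.3,0,0],[0,0,0],165],[[0,0,0],[0,0,0],165]])

```text
t: 4.92
position: [0.652, 0.1198, 0.0335]
tool_rot: [2.067, 1.568, 0.101]
force: [-0.4, -0.2, -0.6]
finger_gap: 0.353
```

Emit:
jog_arm(steps=[[[0.2,0,0],[0,0,0],165],[[0,0,0],[0,0,0],165]])

```text
t: 5.08
position: [0.6521, 0.1198, 0.0313]
tool_rot: [2.075, 1.568, 0.109]
force: [0.3, -1.5, -0.8]
finger_gap: 0.352
```

Emit:
jog_arm(steps=[[[0.2,0,0],[0,0,0],165],[[0,0,0],[0,0,0],165]])

```text
t: 5.25
position: [0.6521, 0.1198, 0.0291]
tool_rot: [2.065, 1.568, 0.099]
force: [0.6, -0.9, -0.9]
finger_gap: 0.35
```

Emit:
jog_arm(steps=[[[0.2,0,0],[0,0,0],165],[[0,0,0],[0,0,0],165]])

```text
t: 5.42
position: [0.652, 0.1197, 0.0269]
tool_rot: [2.065, 1.568, 0.1]
force: [-0.5, 0.3, 0.3]
finger_gap: 0.351
```

```bash
python3 - <<'E'
from h import *
p=camera_params('wrist');im=snapshot('wrist');cv2.imwrite('pics/w2.png',im)
for n,z in dict(disc=.03,recess=.022,seated_disc=.022).items():
    for r in place_of(n,'wrist')[:2]: print(n,round(r['conf'],2),np.round(r['at'],1),np.round(at_z(p,r['at'],z),4))
delta((.5815,-.041,.03),(-.389,-.921))
E
```

```text
disc 0.92 [251.4 295.6] [0.6255 0.0661 0.03  ]
disc 0.9 [135.7  50.2] [0.6282 0.2489 0.03  ]
seated_disc 0.86 [162.5 333.8] [0.5385 0.0538 0.022 ]
tcp [0.6525 0.1198 0.0275] shift cm [-0.28 -0.37 17.57] t 5.6167
turn [ 0.26 -0.1  -0.18]
```

View pics/w2.png

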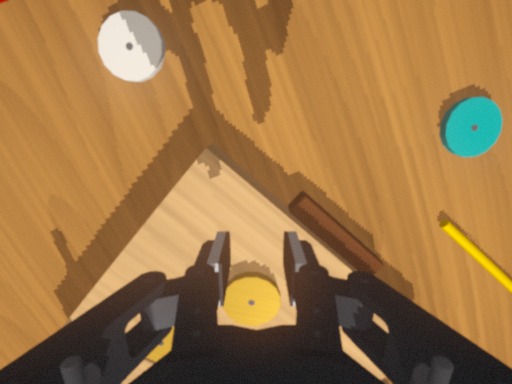

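Emit:
jog_arm(steps=[[[0.2,0,0],[0,0,0],165],[[0,0,0],[0,0,0],165]])

```text
t: 5.78
position: [0.6527, 0.1198, 0.0255]
tool_rot: [2.078, 1.567, 0.113]
force: [-0.3, -0.7, -0.1]
finger_gap: 0.353
```

Emit:
jog_arm(steps=[[[0.2,0,0],[0,0,0],165],[[0,0,0],[0,0,0],165]])

```text
t: 5.95
position: [0.6527, 0.1198, 0.0234]
tool_rot: [2.091, 1.567, 0.126]
force: [0.2, 0.2, -0.3]
finger_gap: 0.355
```

Emit:
jog_arm(steps=[[[0.15,0,0],[0,0,0],165],[[0,0,0],[0,0,0],165]])

```text
t: 6.12
position: [0.6526, 0.1198, 0.0216]
tool_rot: [2.094, 1.567, 0.129]
force: [0.2, 0.3, -0.8]
finger_gap: 0.35
```

Emit:
jog_arm(steps=[[[0.15,0,0],[0,0,0],165],[[0,0,0],[0,0,0],165]])

```text
t: 6.28
position: [0.6526, 0.1198, 0.0199]
tool_rot: [2.084, 1.567, 0.119]
force: [0.5, -0.6, -0.3]
finger_gap: 0.355
```

```bash
python3 - <<'E'
from h import *
im=snapshot('scene');p=proj('scene',readout.get_obs()['position']).astype(int);print(p, -np.array(camera_params('scene')['R']).T@camera_params('scene')['t'])
x,y=p;cv2.imwrite('pics/s2.png',cv2.resize(im[y-60:y+40,x-65:x+65],(780,600),interpolation=cv2.INTER_CUBIC))
w=snapshot('wrist');cv2.imwrite('pics/w3.png',w)
E
```

```text
[293 189] [ 1.24541813 -0.09098179  1.12786779]
```

View pics/s2.png

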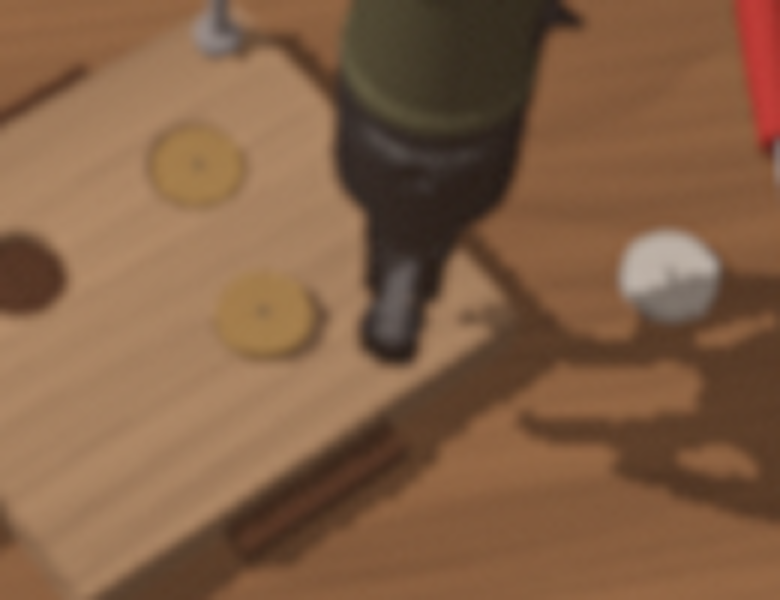

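```bash
python3 - <<'E'
from h import *
o=readout.get_obs();M=Ro.from_euler('xyz',o['tool_rot']).as_matrix();P=np.array(o['position']);p=camera_params('wrist')
print(p['fx'],p['k1'], 'cam in tool',M.T@(-np.array(p['R']).T@p['t']-P), 'cam axis in tool',M.T@np.array(p['R'])[2])
for r in(0,.005,.010,.013):
  for s in(.015,.022,.03): print(r,s,[np.round(proj(p,P+M@np.array([-r,y,z]))).astype(int).tolist() for y in(-s,s) for z in(-.011,.011)])
w=cv2.imread('pics/w3.png');cv2.imwrite('pics/w3c.png',cv2.resize(w[200:330,180:335],None,fx=4.5,fy=4.5,interpolation=cv2.INTER_CUBIC))
E
```

```text
275.72656382249716 -0.04344850310386317 cam in tool [-1.80956877e-01 -5.01738322e-05 -7.41868287e-02] cam axis in tool [ 9.57737999e-01 -3.49372009e-04  2.87641796e-01]
0 0.015 [[235, 207], [236, 236], [278, 207], [277, 236]]
0 0.022 [[225, 207], [226, 236], [288, 207], [287, 236]]
0 0.03 [[213, 207], [215, 235], [300, 207], [298, 236]]
0.005 0.015 [[234, 209], [235, 239], [279, 209], [278, 239]]
0.005 0.022 [[224, 209], [225, 239], [289, 209], [288, 239]]
0.005 0.03 [[212, 209], [214, 239], [301, 209], [299, 239]]
0.01 0.015 [[234, 212], [235, 242], [279, 212], [278, 242]]
0.01 0.022 [[223, 212], [224, 242], [290, 212], [289, 242]]
0.01 0.03 [[211, 212], [213, 242], [302, 212], [300, 242]]
0.013 0.015 [[233, 213], [234, 244], [280, 213], [279, 244]]
0.013 0.022 [[223, 213], [224, 244], [290, 213], [289, 244]]
0.013 0.03 [[210, 213], [212, 244], [303, 213], [301, 244]]
```

View pics/w3c.png

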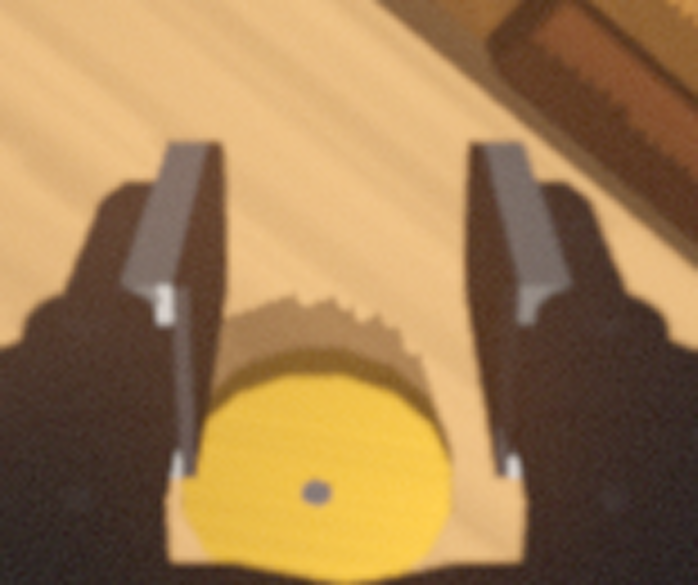

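```bash
python3 - <<'E'
from h import *
o=readout.get_obs();M=Ro.from_euler('xyz',o['tool_rot']).as_matrix();P=np.array(o['position']);p=camera_params('wrist')
for z in(-.011,-.005,0,.005):
  a,b=[ray(p,uv) for uv in((229.3,232),(285,232))]
  out=[]
  for c,d in(a,b):
    c=M.T@(c-P);d=M.T@d; out.append(np.round((c+d*(z-c[2])/d[2])*1000,1))
  print(z,out)
for s in(.015,.03):
 for z in(-.011,.011):
  for r in(0,.01,.02,.03,.04): print(s,z,r,np.round(proj('scene',P+M@np.array([-r,s,z])),1))
E
```

```text
-0.011 [array([-42.2, -14.9, -11. ]), array([-42.2,  15.6, -11. ])]
-0.005 [array([-29.1, -16.3,  -5. ]), array([-29.1,  17.1,  -5. ])]
0 [array([-18.1, -17.5,   0. ]), array([-18.1,  18.3,   0. ])]
0.005 [array([ -7.1, -18.7,   5. ]), array([-7.1, 19.6,  5. ])]
0.015 -0.011 0 [296.6 194.6]
0.015 -0.011 0.01 [296.9 192.8]
0.015 -0.011 0.02 [297.2 190.9]
0.015 -0.011 0.03 [297.5 189.1]
0.015 -0.011 0.04 [297.8 187.2]
0.015 0.011 0 [288.6 193. ]
0.015 0.011 0.01 [288.8 191.1]
0.015 0.011 0.02 [289.  189.3]
0.015 0.011 0.03 [289.3 187.4]
0.015 0.011 0.04 [289.5 185.5]
0.03 -0.011 0 [295.6 199.4]
0.03 -0.011 0.01 [295.9 197.6]
0.03 -0.011 0.02 [296.2 195.8]
0.03 -0.011 0.03 [296.5 194. ]
0.03 -0.011 0.04 [296.8 192.1]
0.03 0.011 0 [287.5 197.8]
0.03 0.011 0.01 [287.7 196. ]
0.03 0.011 0.02 [288.  194.1]
0.03 0.011 0.03 [288.2 192.3]
0.03 0.011 0.04 [288.5 190.4]
```

Emit:
jog_arm(steps=[[[0.3,-0.4,0.8],[0.3,0,0],165],[[0.5,0,0],[0,0,0],165],[[0.5,0,0],[0,0,0],165],[[0,0,0],[0,0,0],165]])

```text
t: 6.72
position: [0.6471, 0.1145, 0.0068]
tool_rot: [2.156, 1.564, 0.185]
force: [-0.4, -0.4, -0.3]
finger_gap: 0.353
```

```bash
python3 - <<'E'
from h import *
delta((.5815,-.041,.0),(-.389,-.921))
p=camera_params('wrist');im=snapshot('wrist');cv2.imwrite('pics/w4.png',im)
s=snapshot('scene');cv2.imwrite('pics/s4.png',s)
a=cv2.resize(im[200:330,180:335],(540,450),interpolation=cv2.INTER_CUBIC);b=cv2.resize(s[145:205,225:325],(540,324)[:2],interpolation=cv2.INTER_CUBIC)
cv2.imwrite('pics/c4.png',np.vstack([a[:270],b]))
E
```

```text
tcp [0.6471 0.1145 0.0068] shift cm [6.200e-01 1.000e-02 1.688e+01] t 6.7167
turn [-0.02 -0.2  -0.3 ]
```

View pics/c4.png

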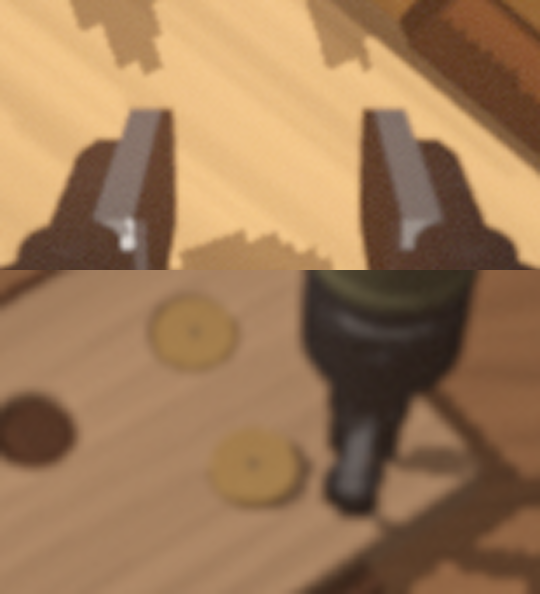

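The shadows show the fingertips are still clear of the wood, roughly 4 cm behind the reported TCP. I'll keep lowering in small steps and watch the force.

Emit:
jog_arm(steps=[[[0.4,0,0],[0,0,0],165],[[0,0,0],[0,0,0],165]])

```text
t: 6.98
position: [0.6486, 0.1154, 0.0035]
tool_rot: [2.203, 1.562, 0.233]
force: [-0.3, -0.1, -0.0]
finger_gap: 0.348
```

Emit:
jog_arm(steps=[[[0.3,0,0],[0,0,0],165],[[0,0,0],[0,0,0],165]])

```text
t: 7.15
position: [0.649, 0.1158, 0.0003]
tool_rot: [2.218, 1.561, 0.248]
force: [-1.1, -0.4, -0.2]
finger_gap: 0.355
```

Emit:
jog_arm(steps=[[[0.2,0,0],[0,0,0],165],[[0,0,0],[0,0,0],165]])

```text
t: 7.32
position: [0.6491, 0.1159, -0.002]
tool_rot: [2.221, 1.561, 0.252]
force: [-0.5, -0.2, -1.1]
finger_gap: 0.351
```

Emit:
jog_arm(steps=[[[0.2,0,0],[0,0,0],165],[[0,0,0],[0,0,0],165]])

```text
t: 7.48
position: [0.6492, 0.1159, -0.0042]
tool_rot: [2.221, 1.561, 0.251]
force: [-0.0, 0.4, -0.3]
finger_gap: 0.35
```

Emit:
jog_arm(steps=[[[0.2,0,0],[0,0,0],165],[[0,0,0],[0,0,0],165]])

```text
t: 7.65
position: [0.6492, 0.1159, -0.0063]
tool_rot: [2.216, 1.561, 0.247]
force: [-0.1, 0.1, 0.5]
finger_gap: 0.355
```

```bash
python3 - <<'E'
from h import *
delta((.5815,-.041,.0),(-.389,-.921))
im=snapshot('wrist')
a=cv2.resize(im[200:310,180:335],(775,550),interpolation=cv2.INTER_CUBIC)
cv2.imwrite('pics/c5.png',a)
E
```

```text
tcp [ 0.6492  0.1159 -0.0063] shift cm [-0.73 -0.14 17.09] t 7.65
turn [ 0.05 -0.34 -0.45]
```

View pics/c5.png

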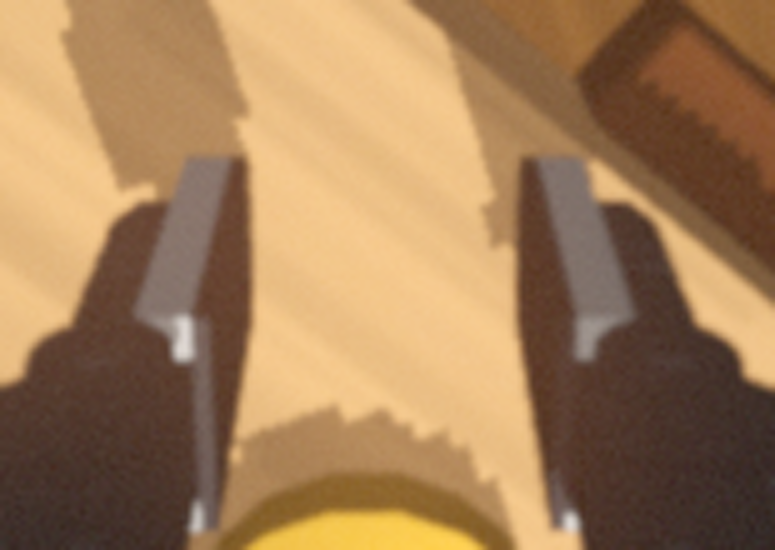

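Emit:
jog_arm(steps=[[[0.15,-0.1,0],[0,-0.3,-0.4],165],[[0,0,0],[0,0,0],165]])

```text
t: 7.87
position: [0.6486, 0.1163, -0.0076]
tool_rot: [2.207, 1.57, 0.238]
force: [0.2, -0.1, 0.5]
finger_gap: 0.357
```

Emit:
jog_arm(steps=[[[0.15,0,0],[0,0,0],165],[[0,0,0],[0,0,0],165]])

```text
t: 8.03
position: [0.649, 0.1164, -0.009]
tool_rot: [2.081, 1.569, 0.111]
force: [-0.1, -0.4, -1.2]
finger_gap: 0.353
```

Emit:
jog_arm(steps=[[[0.15,0,0],[0,0,0],165],[[0,0,0],[0,0,0],165]])

```text
t: 8.2
position: [0.6494, 0.1164, -0.0087]
tool_rot: [2.208, 1.569, 0.238]
force: [-0.5, 0.5, -1.1]
finger_gap: 0.355
```

Emit:
jog_arm(steps=[[[0.2,0,0],[0,0,0],165],[[0,0,0],[0,0,0],165]])

```text
t: 8.37
position: [0.6501, 0.1165, -0.0087]
tool_rot: [2.258, 1.567, 0.288]
force: [-0.4, -0.7, 0.1]
finger_gap: 0.355
```

```bash
python3 - <<'E'
from h import *
delta((.5815,-.041,-.009),(-.389,-.921));o=readout.get_obs();print(np.round(o['q'],2),np.round(o['force'],1),np.round(o['joint_torque'],1))
E
```

```text
tcp [ 0.6501  0.1165 -0.0087] shift cm [-1.000e-02 -2.000e-01  1.718e+01] t 8.3667
turn [ 0.03 -0.13 -0.16]
[-0.32  1.    0.14  1.58 -0.22  0.57 -0.46] [-0.4 -0.7  0.1] [ -0.  -61.4   4.1 -10.9   0.    0.1   0. ]
```

Emit:
jog_arm(steps=[[[-0.3,-0.2,0.5],[0,0,0],165],[[0,0,0],[0,0,0],165]])

```text
t: 8.53
position: [0.6461, 0.1124, -0.0057]
tool_rot: [2.199, 1.567, 0.23]
force: [0.7, -0.0, -0.7]
finger_gap: 0.352
```

```bash
python3 - <<'E'
from h import *
delta((.5815,-.041,-.0065),(-.389,-.921));o=readout.get_obs();print(np.round(o['force'],1),np.round(o['joint_torque'],1))
E
```

```text
tcp [ 0.6461  0.1124 -0.0057] shift cm [ 0.04  0.   16.64] t 8.5333
turn [ 0.04 -0.13 -0.19]
[ 0.7 -0.  -0.7] [ -1.5 -60.4   3.2 -10.9  -0.1  -0.1   0. ]
```

Emit:
jog_arm(steps=[[[0,0,0.6],[0,-0.1,-0.2],165],[[0,0,0.6],[0,0,0],165],[[0,0,0.6],[0,0,0],165],[[0,0,0.6],[0,0,0],165],[[0,0,0.6],[0,0,0],165]])

```text
t: 8.95
position: [0.6329, 0.0833, -0.0068]
tool_rot: [-2.006, 1.569, 2.309]
force: [-0.2, 0.9, 1.0]
finger_gap: 0.352
```

```bash
cat > chk.py <<'E'
from h import *
delta((.5815,-.041,-.0065),(-.389,-.921))
p=camera_params('wrist');im=snapshot('wrist');cv2.imwrite('pics/wk.png',im)
r=place_of('disc','wrist')
for q in r[:3]:print(round(q['conf'],2),np.round(q['at'],0),np.round(at_z(p,q['at'],.03),4))
im=snapshot('scene');
for q in place_of('disc','scene')[:4]:print('S',round(q['conf'],2),np.round(q['at'],0),np.round(at_z('scene',q['at'],.03),4))
for a,q in blobs(im,(16,124,90),(30,255,255),(215,145,290,195)): print('S blob',a,q.round(1),np.round(at_z('scene',q,.038)[:2],4))
E
python3 chk.py
```

```text
tcp [ 0.6329  0.0833 -0.0068] shift cm [-0.04  0.08 13.45] t 8.95
turn [ 0.11 -0.05  0.1 ]
0.76 [257. 283.] [0.6237 0.0598 0.03  ]
S 0.7 [303. 250.] [0.8341 0.1053 0.03  ]
S 0.58 [269. 179.] [0.6181 0.059  0.03  ]
S 0.53 [339. 177.] [0.6413 0.2476 0.03  ]
S blob 142 [259.7 156.4] [0.5459 0.0455]
S blob 126 [266.1 180.2] [0.6237 0.0494]
```

Emit:
jog_arm(steps=[[[-0.03,0.08,0.7],[0,0,0],165],[[0,0,0.7],[0,0,0],165],[[0,0,0.7],[0,0,0],165],[[0,0,0.7],[0,0,0],165],[[0,0,0.7],[0,0,0],165]])

```text
t: 9.57
position: [0.6204, 0.0524, -0.0065]
tool_rot: [-2.925, 1.567, 1.394]
force: [-0.5, 0.8, -0.4]
finger_gap: 0.352
```

```bash
python3 chk.py
```

```text
tcp [ 0.6204  0.0524 -0.0065] shift cm [-0.04 -0.02 10.12] t 9.5667
turn [ 0.37 -0.23  0.05]
0.82 [256. 281.] [0.6112 0.0303 0.03  ]
S 0.73 [305. 252.] [0.8388 0.1088 0.03  ]
S 0.72 [339. 178.] [0.6464 0.2454 0.03  ]
S 0.45 [256. 178.] [0.6074 0.0241 0.03  ]
S blob 106 [253.2 178. ] [0.6112 0.0164]
```

Emit:
jog_arm(steps=[[[-0.02,0,0.7],[0.3,-0.2,0],165],[[0,0,0.7],[0,0,0],165],[[0,0,0.7],[0,0,0],165],[[0,0,0.7],[0,0,0],165],[[0,0,0.7],[0,0,0],165]])

```text
t: 10.18
position: [0.6074, 0.0218, -0.0063]
tool_rot: [-3.138, 1.567, 1.18]
force: [0.3, 0.7, -0.0]
finger_gap: 0.353
```

Emit:
jog_arm(steps=[[[0,0,0.6],[0,0,0],165],[[0,0,0.5],[0,0,0],165],[[0,0,0.5],[0,0,0],165],[[0,0,0],[0,0,0],165]])

```text
t: 10.52
position: [0.5993, 0.0018, -0.0063]
tool_rot: [-2.845, 1.569, 1.469]
force: [-0.3, 0.1, 0.2]
finger_gap: 0.353
```

```bash
cat >> chk.py <<'E'
for cam in('top','scene','wrist'):
    q_im=snapshot(cam);cv2.imwrite(f'pics/k_{cam}.png',q_im);P=camera_params(cam)
    for q in place_of('recess',cam)[:2]: print(cam,'recess',round(q['conf'],2),np.round(q['at'],1),np.round(at_z(P,q['at'],.022)[:2],4))
E
python3 chk.py
```

```text
tcp [ 0.5993  0.0018 -0.0063] shift cm [0.02 0.02 4.64] t 10.5167
turn [ 0.07 -0.08  0.02]
0.67 [259. 283.] [ 0.5908 -0.0225  0.03  ]
S 0.72 [341. 178.] [0.6473 0.2525 0.03  ]
S 0.64 [306. 251.] [0.8362 0.1115 0.03  ]
S 0.41 [237. 173.] [ 0.5839 -0.0244  0.03  ]
S blob 98 [262.1 157.5] [0.5505 0.0514]
S blob 91 [233.9 174. ] [ 0.5902 -0.033 ]
top recess 0.55 [270.5 221.6] [ 0.582  -0.0362]
scene recess 0.74 [230.9 176.2] [ 0.5862 -0.0412]
```

Emit:
jog_arm(steps=[[[0,0,0.4],[0,0,0],165],[[0,0,0.4],[0,0,0],165],[[0,0,0.4],[0,0,0],165],[[0,0,0.3],[0,0,0],165],[[0,0,0.3],[0,0,0],165]])

```text
t: 11.43
position: [0.5936, -0.0118, -0.0061]
tool_rot: [2.961, 1.566, 0.996]
force: [-0.6, -0.1, -1.0]
finger_gap: 0.355
```

Emit:
jog_arm(steps=[[[0,0,0.2],[0,0,0],165],[[0,0,0],[0,0,0],165]])

```text
t: 11.6
position: [0.592, -0.0158, -0.0061]
tool_rot: [3.02, 1.567, 1.054]
force: [-0.9, -0.1, -0.5]
finger_gap: 0.353
```

```bash
python3 chk.py; python3 - <<'E'
import cv2,numpy as np
a=cv2.imread('pics/k_wrist.png')[220:330,180:335];b=cv2.imread('pics/k_scene.png')[145:205,200:300]
cv2.imwrite('pics/c6.png',np.vstack([cv2.resize(a,(450,319),interpolation=cv2.INTER_CUBIC),cv2.resize(b,(450,270),interpolation=cv2.INTER_CUBIC)]))
E
```

```text
tcp [ 0.592  -0.0158 -0.0061] shift cm [0.03 0.01 2.73] t 11.6
turn [ 0.23 -0.21 -0.03]
0.67 [257. 270.] [ 0.5857 -0.0316  0.03  ]
S 0.79 [304. 254.] [0.8424 0.1063 0.03  ]
S 0.73 [339. 180.] [0.651  0.2462 0.03  ]
S 0.37 [234. 176.] [ 0.5919 -0.0343  0.03  ]
S blob 160 [260.3 156.3] [0.546 0.047]
S blob 69 [227.2 174.4] [ 0.5885 -0.051 ]
scene recess 0.75 [230.4 176.6] [ 0.5873 -0.0428]
```

View pics/c6.png

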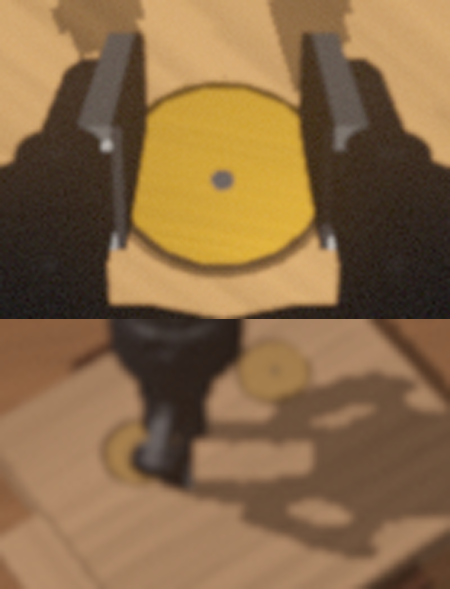

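The disc appears to have dropped in: a thin dark rim shows all round it in the wrist view, with its centre hole at about (256,282). I'll lift the arm clear and check.

Emit:
jog_arm(steps=[[[-1,0,0],[0,0,0],165],[[-2,0,0],[0,0,0],165],[[-3,0,0],[0,0,0],165],[[-3,0,0],[0,0,0],165],[[-3,0,0],[0,0,0],165]])

```text
t: 12.52
position: [0.5865, -0.0143, 0.1136]
tool_rot: [-1.5, 1.557, 2.819]
force: [2.0, -0.0, -0.3]
finger_gap: 0.353
```

Emit:
jog_arm(steps=[[[-2,0,-3],[0,0,0],165],[[0,0,-3.5],[0,0,0],165],[[0,0,-3.5],[0,0,0],165],[[0,0,0],[0,0,0],165],[[0,0,0],[0,0,0],165]])

```text
t: 12.93
position: [0.6321, 0.0783, 0.1482]
tool_rot: [2.653, 1.563, 0.682]
force: [-0.7, -0.5, -0.3]
finger_gap: 0.352
```

```bash
python3 - <<'E'
from h import *
print(readout.get_obs()['position'])
p=camera_params('wrist');im=snapshot('wrist');cv2.imwrite('pics/w7.png',im)
for n in('disc','seated_disc','bolt'):
    for q in place_of(n,'wrist')[:4]:print(n,round(q['conf'],2),np.round(q['at'],1),np.round(at_z(p,q['at'],.022),4))
s=snapshot('scene');t=snapshot('top');B=dict(top=(200,170,295,262),scene=(215,145,290,195))
for c,i,S in(('top',t,155),('scene',s,124)):
    for a,q in blobs(i,(16,S,90),(30,255,255),B[c]): print(c,a,q.round(1),np.round(at_z(c,q,.03)[:2],4))
f=lambda a,w,h:cv2.resize(a,(w,h),interpolation=cv2.INTER_CUBIC)
cv2.imwrite('pics/c7.png',np.hstack([f(im,400,300),f(s[135:222,195:311],400,300)]))
E
```

```text
[0.63212235 0.07828927 0.14824496]
disc 0.95 [256.8 276.3] [ 0.5836 -0.0384  0.022 ]
disc 0.74 [396.2  79.6] [0.8109 0.121  0.022 ]
disc 0.7 [177.8  31.6] [0.6194 0.2506 0.022 ]
seated_disc 0.69 [195.9 230.7] [0.5403 0.0487 0.022 ]
bolt 0.69 [134.1 236.9] [0.4662 0.0709 0.022 ]
top 258 [271.5 221.5] [ 0.5813 -0.0381]
top 241 [234.7 239.7] [0.5365 0.0493]
scene 155 [260.2 156.2] [0.5405 0.048 ]
scene 165 [231.  174.4] [ 0.5854 -0.0405]
```

View pics/c7.png

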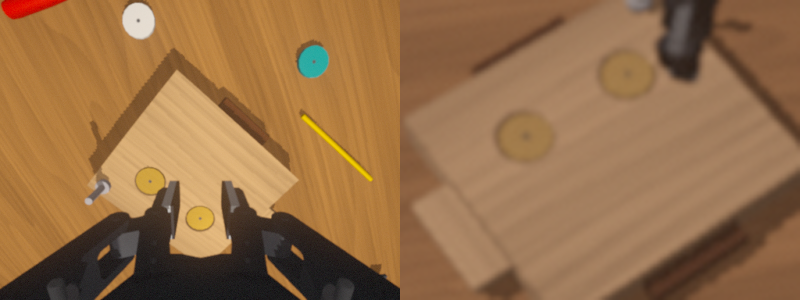

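```bash
python3 -c "
from h import *
robot.hand_in()"
```

```text
the job is handed in; nothing more can be done
```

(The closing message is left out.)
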